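Start the clamp screw of a key duplicator

ROBOT

A 6-joint arm with a two-finger parallel gripper is mounted at the origin on the work surface. World frame = base frame: x ahead of the robot, y to its left, z up, the work surface at z = 0. Lengths are in m, angles in rad, forces in N, time in s.
With the tool pointing down it reaches from about 0.25 to 0.775 m from the base axis. Payload 4 kg.
Tool frame: the origin (TCP) lies on the centre line of the jaws, within the pads' length; the fingertips stand 17 mm ahead of it and the grasp point (between the pads) lies 2 mm behind it; z points along the fingers, y is the line along which they close (so a half turn about z gives the same grasp; the last joint's range is limited). The gripper opens to 94 mm and grips with 3 to 60 N. Pads are 16 mm wide; open, the fingers measure 119 mm over their backs; the gripper's body (75 mm by 177 mm) begins 78 mm behind the grasp point.
Start: joints at [1.223, 0.087, 1.371, -0, 1.684, -0.103], TCP at [0.133, 0.534, 0.223] pointing down, gripper open.
Joint ranges: [-3.1, 3.1], [-0.76, 2.03], [0.27, 2.55], [-1.08, 4.22], [0.17, 2.65], [-2.57, 2.57]. Speed limits (rad/s): [2.79, 2.79, 3.14, 3.14, 3.14, 3.14].

INTERFACE

Orientations are given as [roll, pitch, yaw] about the fixed x, y, z axes, in that order (R = Rz(yaw) Ry(pitch) Rx(roll)).
In Python, from bench import robot gives the robot as it stands.
- The arm moves only by the tool servo_tool, never from a script. Its argument "plan" is a list of rows, each a list of 7 numbers: the shift along the tool's x, y, z normalised to -1 to 1, where 1 is 0.1 m, then the turn, a rotation vector about the tool's x, y, z normalised to -1 to 1, where 1 is pi/2 rad, then the finger opening in mm, from 0 to 94. In form: [[x, y, z, ax, ay, az, gripper], ...]. A call has 1 to 12 rows; each row is the pose to reach, as a shift and turn from the pose commanded when the call began, along the tool's axes at that moment; what a row does not reach only later rows make up. A row lasts 1/12 s, in which the tool goes at most 41.7 mm and 7.16 degrees, less where a joint would pass 70% of its speed; a pose out of reach is approached as far as the arm can. A call with a number of a shift or a turn outside -1 to 1 is refused whole. A call with a gripper value outside its range is refused whole. The fingers move at their own pace and stop on an object; the grip force is fixed at half the most. Time passes only in rows, so rows that repeat a pose let the fingers close. It gives the time, the measured TCP pose, the force, the opening and the grip force at its end, in the units of the state.
- robot.get_obs(): the state, without advancing time (a new reading comes with each control period).
- robot.snapshot(name): name is "scene" or "side" or "wrist"; returns the picture (384x512x3 uint8, red, green, blue); there is no depth.
- robot.camera_params(name): a dict with "camera_matrix" (3x3 intrinsics, pixels), "rvec" (rotation vector, rad) and "tvec" (3), from world to camera coordinates, as OpenCV has them; the wrist camera has in their place "tool_from_camera" (4x4, takes a point from camera to tool coordinates, whose origin is the TCP and whose axes are the flange's). Camera axes: x right, y down, z forward; pixel columns grow to the right and rows downward; lengths in m; the calibration is good to about 2 mm. The wrist camera is an equidistant fisheye: a pixel r from the principal point sees the ray r / f radians off the axis. A picture is of the moment at which its call begins: read the wrist's pose just before it. camera_params takes no time and is no camera call.
- robot.close_job(): hands the job in; it is judged then, once.
Trained networks look in the newest picture that a camera, given by its name, has taken for a name from the list of things; names that differ only in an ending like _2 or _b are one class to them, and where a whole thing is asked for, a point or a joint stands for the part that bears it (a point fixed in the world has none). Each returns a list of dicts, best first, with "conf" (0 to 1); they miss things now and then, are a little off and sometimes report something else, mostly with a low value. They report only what shows in the picture. A call takes as long as a camera call.
- robot.find_in(thing, camera): "extent" ([centre column, centre row, width, height] in pixels, round what is visible of it).
The state is a dict: "time": time; "joint_positions": joint angles; "qvel": joint speeds; "joint_torque": joint torques, N m; "tool_pos": TCP position; "ee_rot": TCP orientation; "wrist_force": force on the tool from outside, world axes, zero at the start; "wrist_torque": the same for the moment, N m; "width": finger opening in m; "finger_force": force on a finger pad.
Only numpy, scipy, OpenCV 4.12 (cv2) and the standard library are available. Lean on these libraries where they do the work, as an engineer would, in place of code of your own. Each camera call takes 0.05 s, during which the arm holds its last target. There are 200 camera calls.

TASK

The loose clamp screw, the one whose wing handle stands high over the open jaws of the key machine, is only resting on the first thread of its boss. Find the thread the way a fitter does: turn the screw backward (anticlockwise from above) only until you feel it drop, then turn it forward (clockwise) one full turn so that it is started, and finish holding it there: the job ends with the fingers still gripping the wing handle. Leave the tight screw of the other clamp and everything lying on the bench alone.

Things in the scene. Friction and masses are not known exactly. Their poses are not given: they have to be found in the camera images.
- machine: Key-duplicating machine, fixed: grey base 340 x 400 x 66 mm, orange hood 198 mm high along its back. Origin under the middle of the base; -x is the operator's side, where two clamps stand on the carriage 130 mm apart (the loose one may be either). Cutter wheel and tracer keep 75 mm or more from the screws' axes and reach 150 mm above the bench.
- screw: The loose clamp screw, vertical, steel, 0.3 to 0.45 kg; it only turns about its axis and moves up and down. x runs along the wing handle, z up. The wing is an upright slab with rounded ends, 52 mm long (x), 13 mm thick (y), over a 30 mm round flange whose top lies 38 mm below the wing's top; grip it from above across the 13 mm. Origin on the axis at the lower end, 84 mm below the wing's top.
- wing_top (a point): Centre of the top of the loose screw's wing handle (about 191 to 196 mm above the bench at the start); axes as screw.
- screw_turn (a joint): Angle of the loose screw in rad, growing as it is turned forward (clockwise seen from above, right-hand thread). Its zero means nothing: where the thread lets the screw drop is not told; that comes 0.6 to 4.2 rad backward from the start. The screw turns easily and stays where it is left.
- screw_lift (a joint): Height of the loose screw in m, up positive, 0 on the crest of the boss's first thread; pitch 6 mm. Turned back it climbs 0.95 mm per rad to 0, then drops 6 mm by its weight unless a firm grip carries it (fingers slightly open round the wing let it fall). Turned forward from there it goes down 0.95 mm per rad, with up to 1 mm play. Range +6 mm (clip) to -18 mm (flange on the jaw).
- tight_screw (a joint): Angle in rad (0 at the start) of the other clamp's screw, which is tightened on a pattern key and is to be left alone; the same wing handle, standing some 20 to 25 mm lower at the start.
- tight_wing_top (a point): Centre of the top of the tight screw's wing handle.
- padlock: Brass padlock lying on the bench, body 44 x 36 x 20 mm with a steel shackle. Leave alone.
- screwdriver: Screwdriver, 200 mm, black handle, lying on the bench. Leave alone.
- brush: Small flat brush with a wooden handle, 200 mm, lying on the bench. Leave alone.
- cylinder_lock: Brass lock cylinder, 60 mm long, 34 mm high, lying on the bench. Leave alone.

How it is judged:
By the outcome, as a careful person would: the job done as asked, in the order asked, and still so for the second after the job is handed in, while the arm keeps its last pose, push and grip.
It also fails if it takes over 72 s, if anything falls off the work surface, if the arm or the gripper's body presses on something with over 40 N, if the wrist force passes 120 N, or if a joint passes its speed limit or range.

## Working session

There is one attempt and no reset: what is moved stays moved. The work goes in short steps, Python scripts to look and compute and a tool call to move; the robot and the scene stay as the last step left them, time stands still between calls to the robot, and variables do not carry over. Pictures are saved under pics/ and viewed, at most 13 in all, crops included, and the job is handed in when it is done.

Besides the shell and the picture viewer there is one more tool, called after "Emit:" as name([rows], argument=value, ...), one row to a line, values as JSON. servo_tool: Moves the arm, as the interface text tells. Scaled input: -1 to 1 covers 0.1 m each way for a shift and pi/2 rad each way for a turn. Its arguments: {"type":"object","properties":{"plan":{"type":"array","items":{"type":"array","items":{"type":"number"}}}},"required":["plan"]}

```bash
mkdir -p pics
cat > h.py <<'E'
import numpy as np, cv2
from bench import robot
from scipy.spatial.transform import Rotation as R
def snap(cam,name):
    im=robot.snapshot(cam); cv2.imwrite(f'pics/{name}.png',cv2.cvtColor(im,cv2.COLOR_RGB2BGR)); return im
def ray(cam,px):
    p=robot.camera_params(cam); K=np.array(p['camera_matrix']); Rm=cv2.Rodrigues(np.array(p['rvec'],float))[0]
    d=np.linalg.inv(K)@np.array([px[0],px[1],1.]); t=np.array(p['tvec'],float).ravel()
    return -Rm.T@t, Rm.T@d/np.linalg.norm(d)
def at_z(cam,px,z):
    o,d=ray(cam,px); return o+d*(z-o[2])/d[2]
def tri(rs):
    A=0;b=0
    for o,d in rs:
        P=np.eye(3)-np.outer(d,d); A=A+P; b=b+P@o
    return np.linalg.solve(A,b)
def toolR():
    o=robot.get_obs(); return np.array(o['tool_pos']),R.from_euler('xyz',o['ee_rot']).as_matrix(),o
def wray(px):
    p=robot.camera_params('wrist'); K=np.array(p['camera_matrix']); T=np.array(p['tool_from_camera'])
    v=np.array([(px[0]-K[0,2])/K[0,0],(px[1]-K[1,2])/K[1,1]]); th=np.linalg.norm(v); 
    d=np.r_[v/th*np.sin(th),np.cos(th)]
    t,Rm,_=toolR(); return t+Rm@T[:3,3],Rm@T[:3,:3]@d
def wproj(P):
    p=robot.camera_params('wrist'); K=np.array(p['camera_matrix']); T=np.linalg.inv(np.array(p['tool_from_camera']))
    t,Rm,_=toolR(); c=T[:3,:3]@(Rm.T@(np.array(P)-t))+T[:3,3]
    r=np.linalg.norm(c[:2]); th=np.arctan2(r,c[2]); return K[:2,:2]@(c[:2]/r*th)+K[:2,2]
E
python3 - <<'E'
from h import *
print(robot.get_obs())
ims=[snap(c,c+'0') for c in ('scene','side','wrist')]
cv2.imwrite('pics/both.png',cv2.resize(cv2.cvtColor(np.vstack(ims[:2]),cv2.COLOR_RGB2BGR),(400,600)))
for c in ('scene','side','wrist'):
  for t in ('screw','tight_screw','machine'):
    print(c,t,robot.find_in(t,c)[:3])
print(robot.camera_params('wrist'))
E
```

```text
{'time': 0.0, 'joint_positions': array([ 1.22291864e+00,  8.79419665e-02,  1.37223801e+00,  7.55398793e-06,
        1.68359009e+00, -1.03105383e-01]), 'qvel': array([-0.00030996, -0.00047911,  0.0005723 , -0.00037754,  0.00044485,
        0.00139835]), 'joint_torque': array([-1.40346879e-04, -3.40181959e+01, -3.02426291e+01,  7.18217622e-02,
        3.28514480e-02, -1.46993616e-04]), 'tool_pos': array([0.13311576, 0.53312583, 0.2213195 ]), 'ee_rot': array([-3.13942758e+00, -2.31572790e-04,  2.89682094e+00]), 'wrist_force': array([-0.59273645,  0.49226715, -0.00745257]), 'wrist_torque': array([-0.02179436, -0.00319387,  0.02375111]), 'finger_force': 0.0, 'width': 0.09370538916585854}
scene screw [{'extent': [204.6, 238.9, 33.9, 17.1], 'conf': 0.44}]
scene tight_screw [{'extent': [276.4, 154.1, 12.2, 20.8], 'conf': 0.61}]
scene machine [{'extent': [311.7, 158.4, 191.2, 174.5], 'conf': 0.9}, {'extent': [101.7, 265.4, 63.2, 52.0], 'conf': 0.56}]
side screw [{'extent': [186.6, 227.2, 19.1, 30.8], 'conf': 0.72}, {'extent': [322.9, 194.4, 6.4, 21.9], 'conf': 0.38}]
side tight_screw [{'extent': [248.5, 216.7, 20.7, 22.5], 'conf': 0.76}]
side machine [{'extent': [242.8, 290.4, 229.4, 187.1], 'conf': 0.67}, {'extent': [185.2, 225.3, 18.0, 27.7], 'conf': 0.49}]
wrist screw []
wrist tight_screw []
wrist machine []
{'camera_matrix': array([[297.31863964,   0.        , 255.4729102 ],
       [  0.        , 297.31863964, 187.11574286],
       [  0.        ,   0.        ,   1.        ]]), 'tool_from_camera': array([[-2.07718050e-04, -9.67939244e-01, -2.51184348e-01,
         7.23683625e-02],
       [ 9.99999965e-01, -1.60389945e-04, -2.08891679e-04,
         5.70407799e-04],
       [ 1.61907010e-04, -2.51184383e-01,  9.67939244e-01,
        -1.62061140e-01],
       [ 0.00000000e+00,  0.00000000e+00,  0.00000000e+00,
         1.00000000e+00]])}
```

View pics/scene0.png

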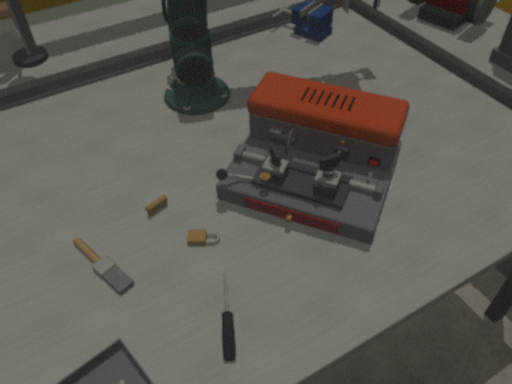

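View pics/side0.png

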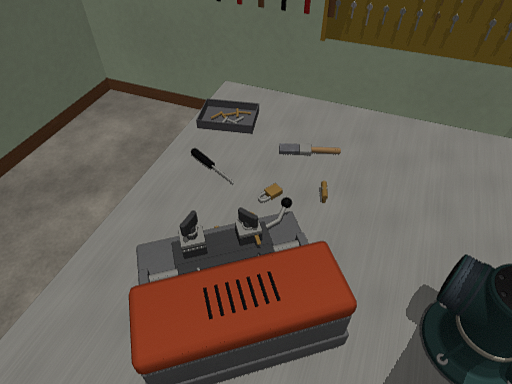

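The scene view shows the machine at (312,158) with wings near (276,155) and (330,158). The side view shows wings at (189,222), the taller one, and (247,216). I'll zoom in on both.

Run:
```python
from h import *
a=cv2.imread('pics/scene0.png')[130:205,240:370]; b=cv2.imread('pics/side0.png')[195:270,140:270]
cv2.imwrite('pics/z.png',np.clip(1.6*np.vstack([cv2.resize(i,None,fx=4,fy=4,interpolation=cv2.INTER_CUBIC) for i in (a,b)]).astype(float),0,255))
```

```text
[ WARN:0@0.188] global loadsave.cpp:1063 imwrite_ Unsupported depth image for selected encoder is fallbacked to CV_8U.
```

View pics/z.png

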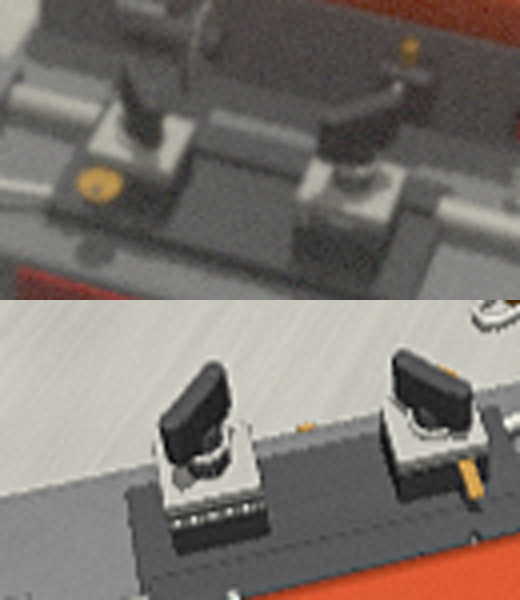

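Scene crop: the loose wing's top is centred at about (330,155), in full-picture pixels. Side crop: it is at about (188,218). The tight wing, which is lower, has its top at (273,151) in the scene view and (248,212) in the side view.

Run:
```python
from h import *
for a,b in (((330.3,155.6),(188,217.8)),((273,151),(248.3,212.5))):
    P=tri([ray('scene',a),ray('side',b)]); print(P,at_z('scene',a,.193),at_z('side',b,.193))
# loose wing ends
f=lambda u,v:(240+u/4,130+v/4); g=lambda u,v:(140+u/4,195+v/4)
print([at_z('scene',f(*p),.193) for p in ((322,122),(400,86))])
print([at_z('side',g(*p),.193) for p in ((165,115),(217,65))])
t,Rm,o=toolR();print(t,Rm)
for px in ((200,90),(250,100)):print(at_z('scene',px,0))
```

```text
[0.62932624 0.04897556 0.19555864] [0.62793811 0.05145728 0.193     ] [0.63003956 0.04653871 0.193     ]
[ 0.5253556  -0.03358974  0.16751054] [ 0.54887425 -0.04911468  0.193     ] [ 0.51711927 -0.01331066  0.193     ]
[array([0.62966736, 0.02360903, 0.193     ]), array([0.62820252, 0.07804618, 0.193     ])]
[array([0.6353853 , 0.06576581, 0.193     ]), array([0.62633625, 0.02565171, 0.193     ])]
[0.13330384 0.53362114 0.22251393] [[-9.70192777e-01  2.42334416e-01  7.71415294e-05]
 [ 2.42334422e-01  9.70192775e-01  8.26409792e-05]
 [-5.48154010e-05  9.88717291e-05 -9.99999994e-01]]
[-1.57532701e-02  1.85288594e-02 -1.11022302e-16]
[1.19149087e-01 1.31855871e-01 1.11022302e-16]
```

Emit:
servo_tool([
  [0,0,-0.3,0,0,0.07,94],
  [0,0,-0.6,0,0,0.15,94],
  [0,0,-0.8,0,0,0.23,94],
  [0,0,-0.8,0,0,0.31,94],
  [0,0,-0.8,0,0,0.39,94],
  [0,0,-0.8,0,0,0.47,94],
  [0,0,-0.8,0,0,0.55,94],
  [0,0,-0.8,0,0,0.63,94],
  [0,0,-0.8,0,0,0.71,94],
  [0,0,-0.8,0,0,0.79,94],
  [0,0,-0.8,0,0,0.844,94],
  [0,0,-0.8,0,0,0.844,94],
])

```text
time: 1.6
tool_pos: [0.1334, 0.5336, 0.3026]
ee_rot: [3.141, -0.0, 1.57]
wrist_force: [-0.7, 0.0, 0.8]
width: 0.0939
finger_force: 0.0
```

Emit:
servo_tool([
  [-0.33,0.33,0,0,0,0,94],
  [-0.66,0.66,0,0,0,0,94],
  [-1,1,0,0,0,0,94],
])

```text
time: 1.85
tool_pos: [0.222, 0.4444, 0.3023]
ee_rot: [3.142, 0.0, 1.576]
wrist_force: [0.2, 0.5, -0.6]
width: 0.0939
finger_force: 0.0
```

Emit:
servo_tool([
  [-0.33,0.33,0,0,0,0,94],
  [-0.66,0.66,0,0,0,0,94],
  [-1,1,0,0,0,0,94],
])

```text
time: 2.1
tool_pos: [0.311, 0.3554, 0.3028]
ee_rot: [3.141, -0.001, 1.574]
wrist_force: [0.6, 0.2, -0.1]
width: 0.0941
finger_force: 0.0
```

Emit:
servo_tool([
  [-0.33,0.33,0,0,0,0,94],
  [-0.66,0.66,0,0,0,0,94],
  [-1,1,0,0,0,0,94],
])

```text
time: 2.35
tool_pos: [0.3996, 0.2668, 0.3028]
ee_rot: [3.141, -0.001, 1.574]
wrist_force: [1.1, 1.0, 0.3]
width: 0.0942
finger_force: 0.0
```

Emit:
servo_tool([
  [-0.33,0.33,0,0,0,0,94],
  [-0.66,0.66,0,0,0,0,94],
  [-1,1,0,0,0,0,94],
  [-1,1,0,0,0,0,94],
])

```text
time: 2.68
tool_pos: [0.5013, 0.1645, 0.3017]
ee_rot: [3.141, 0.002, 1.569]
wrist_force: [-0.6, 0.5, 0.3]
width: 0.0938
finger_force: 0.0
```

Emit:
servo_tool([
  [-0.33,0.33,0,0,0,0,94],
  [-0.66,0.66,0,0,0,0,94],
  [-0.9,1,0,0,0,0,94],
  [-0.9,1,0,0,0,0,94],
])

```text
time: 3.02
tool_pos: [0.6018, 0.0741, 0.3003]
ee_rot: [-3.14, 0.002, 1.568]
wrist_force: [0.2, 0.0, -1.2]
width: 0.0942
finger_force: 0.0
```

Emit:
servo_tool([
  [-0.25,0.28,0,0,0,0,94],
  [-0.25,0.28,0,0,0,0,94],
  [-0.25,0.28,0,0,0,0,94],
])

```text
time: 3.27
tool_pos: [0.627, 0.0528, 0.3008]
ee_rot: [-3.139, -0.0, 1.571]
wrist_force: [-1.1, 0.4, 0.9]
width: 0.0944
finger_force: 0.0
```

Run:
```python
from h import *
snap('wrist','w1'); print(toolR()[0], wproj([.629,.049,.193]))
for t in ('screw','tight_screw'): print(t,robot.find_in(t,'wrist')[:3])
print(robot.get_obs()['joint_positions'])
```

```text
[0.6264028  0.05376137 0.30188515] [257.84162726 194.99628842]
screw [{'extent': [258.7, 191.1, 24.8, 60.0], 'conf': 0.82}]
tight_screw [{'extent': [184.2, 250.5, 19.4, 25.8], 'conf': 0.57}]
[-3.43126993e-03  2.66440914e-01  1.00517294e+00  6.09723471e-04
  1.86939040e+00 -5.59343536e-03]
```

View pics/w1.png

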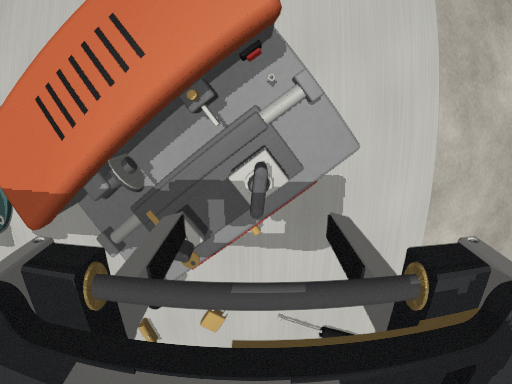

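The wrist view shows the loose wing from about (261,166) to (256,214), nearly upright in the image, with the flange at (259,178). I'll zoom in to find its axis.

Run:
```python
from h import *
a=cv2.imread('pics/w1.png')[145:235,215:305]
cv2.imwrite('pics/z2.png',cv2.convertScaleAbs(cv2.resize(a,None,fx=6,fy=6,interpolation=cv2.INTER_CUBIC),alpha=1.6,beta=20))
```

```text
(no output)
```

View pics/z2.png

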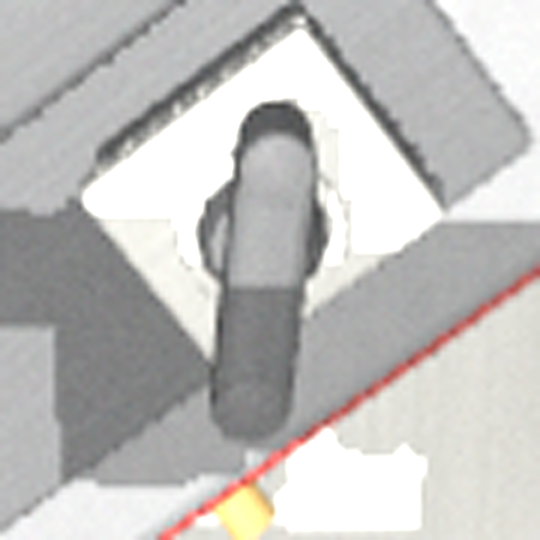

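In the zoom the wing's top runs from (278,132) to (250,438), which is (261.3,167) to (256.7,218) in the full picture.

Run:
```python
from h import *
P=[]
for px in ((261.3,167),(256.7,218)):
    o,d=wray(px); P.append(o+d*(.193-o[2])/d[2])
P=np.array(P);print(P,P.mean(0),np.linalg.norm(P[0]-P[1]));v=P[0]-P[1];print('dir',np.arctan2(v[1],v[0]))
```

```text
[[0.63185058 0.07660966 0.193     ]
 [0.6277287  0.02610421 0.193     ]] [0.62978964 0.05135694 0.193     ] 0.05067337162487576
dir 1.4893640714098877
```

Emit:
servo_tool([
  [-0.025,0.028,0.2,0,0,0.05,94],
  [-0.025,0.028,0.5,0,0,0.05,94],
  [-0.025,0.028,0.8,0,0,0.05,94],
  [-0.025,0.028,1,0,0,0.05,94],
  [-0.025,0.028,1,0,0,0.05,60],
])

```text
time: 3.83
tool_pos: [0.6259, 0.0525, 0.1973]
ee_rot: [-3.132, 0.0, 1.495]
wrist_force: [-0.7, 0.6, -1.0]
width: 0.09
finger_force: 0.0
```

Emit:
servo_tool([
  [0,0,0.1,0,0,0,60],
  [0,0,0.2,0,0,0,40],
  [0,0,0.21,0,0,0,26],
  [0,0,0.21,0,0,0,26],
])

```text
time: 4.17
tool_pos: [0.6294, 0.0513, 0.182]
ee_rot: [3.141, -0.0, 1.493]
wrist_force: [0.1, -0.2, -0.0]
width: 0.0645
finger_force: 0.0
```

Run:
```python
from h import *
o=toolR()[2]; print(o['tool_pos'],o['ee_rot'],o['wrist_force'],o['width'])
im=snap('wrist','w2')
a=cv2.cvtColor(im[140:320,160:350],cv2.COLOR_RGB2BGR)
cv2.imwrite('pics/z3.png',cv2.convertScaleAbs(cv2.resize(a,None,fx=3,fy=3),alpha=1.6,beta=20))
```

```text
[0.62944493 0.05133605 0.18200933] [ 3.14084543e+00 -1.80165630e-04  1.49298186e+00] [ 0.11954951 -0.20465755 -0.02895617] 0.06450277766733109
```

View pics/z3.png

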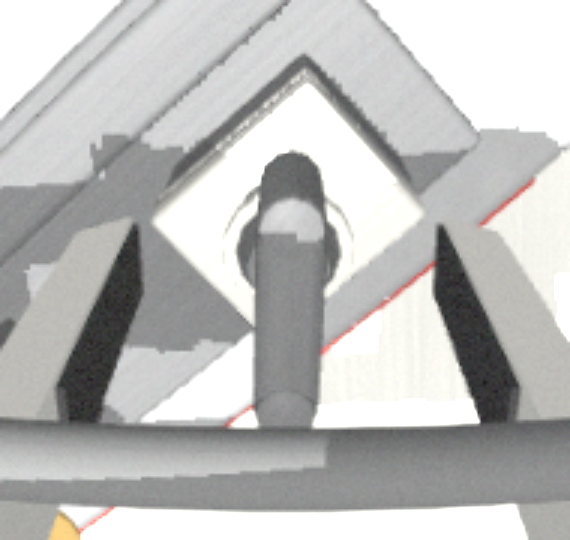

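The fingers straddle the wing, centred and aligned: wing at column 288, pads at 135 and 440. Now I'll close.

Emit:
servo_tool([
  [0,0,0,0,0,0,16],
  [0,0,0,0,0,0,16],
  [0,0,0,0,0,0,16],
  [0,0,0,0,0,0,16],
  [0,0,0,0,0,0,16],
  [0,0,0,0,0,0,16],
  [0,0,0,0,0,0,16],
  [0,0,0,0,0,0,16],
])

```text
time: 4.88
tool_pos: [0.6294, 0.0511, 0.1814]
ee_rot: [-3.142, -0.0, 1.492]
wrist_force: [0.1, -0.1, 0.0]
width: 0.0161
finger_force: 0.0
```

Emit:
servo_tool([
  [0,0,0,0,0,0,8],
  [0,0,0,0,0,0,8],
  [0,0,0,0,0,0,8],
])

```text
time: 5.13
tool_pos: [0.6296, 0.0511, 0.1815]
ee_rot: [3.141, -0.0, 1.492]
wrist_force: [1.0, 0.1, -0.8]
width: 0.0131
finger_force: 29.9
```

Run:
```python
from h import *
o=toolR()[2]; print(o['tool_pos'],o['ee_rot'],o['wrist_force'],o['wrist_torque'],o['width'],o['finger_force'])
im=snap('wrist','grip0')
print(robot.find_in('wing_top','wrist')[:2])
```

```text
[0.62961196 0.05109984 0.18148659] [ 3.14106160e+00 -1.84792911e-04  1.49248532e+00] [ 1.03301935  0.12943481 -0.82359099] [-0.08868432 -0.11034859  0.06546441] 0.013100395243866794 29.94189441204071
[{'extent': [254.8, 236.2, 38.3, 89.2], 'conf': 0.64}]
```

Emit:
servo_tool([
  [0,0,0,0,0,0,14.5],
  [0,0,0,0,0,0,14.5],
  [0,0,0,0,0,-0.08,14.5],
  [0,0,0,0,0,-0.16,14.5],
  [0,0,0,0,0,-0.24,14.5],
  [0,0,0,0,0,-0.32,14.5],
  [0,0,0,0,0,-0.32,14.5],
])

```text
time: 5.82
tool_pos: [0.6293, 0.0509, 0.1817]
ee_rot: [-3.141, 0.0, 1.997]
wrist_force: [0.0, 0.5, 0.5]
width: 0.0149
finger_force: 0.0
```

```bash
cat > chk.py <<'E'
import sys; from h import *
n=sys.argv[1]
t,Rm,o=toolR(); print('yaw',o['ee_rot'][2],'F',np.round(o['wrist_force'],1),'T',np.round(o['wrist_torque'],2),o['width'],t.round(4),'q6',o['joint_positions'][5])
im=snap('wrist',n)
c=np.array([.6295,.0512]); u=Rm[:2,0]
if n=='b1':
  for z in (.193,.187): print('exp',z,[wproj(np.r_[c+s*.026*u,z]).round(1) for s in (1,-1)])
r=cv2.imread('pics/grip0.png',0); g=cv2.cvtColor(im,cv2.COLOR_RGB2GRAY)
print('col257 rows 180..215:',g[180:216,253:260].mean(1).astype(int))
E
python3 chk.py b1; python3 -c "
from h import *
r=cv2.imread('pics/grip0.png',0);print(r[180:216,253:260].mean(1).astype(int))
a=np.hstack([cv2.imread(f'pics/{n}.png')[170:300,205:305] for n in ('grip0','b1')])
cv2.imwrite('pics/z4.png',cv2.convertScaleAbs(cv2.resize(a,None,fx=4,fy=4),alpha=1.6,beta=20))"
```

```text
yaw 1.997132215930767 F [0.  0.5 0.5] T [-0.05  0.07  0.01] 0.014878633423214431 [0.6293 0.0509 0.1817] q6 -0.4352945730658356
exp 0.193 [array([254.4, 201.4]), array([254.9, 284.3])]
exp 0.187 [array([254.5, 198.1]), array([255. , 279.1])]
col257 rows 180..215: [113 130 168 198 210 213 208 191 175 157 125  61  56  55  56  58  57  58
  56  58  57  57  59  59  62  69  93 120 128 128 127 128 127 125 122 121]
[213 214 214 215 211 200 200 194 182 174 131  54  51  51  51  50  51  52
  52  52  53  52  53  52  56  63  70  78  81  81  81  81  80  81  79  78]
```

View pics/z4.png

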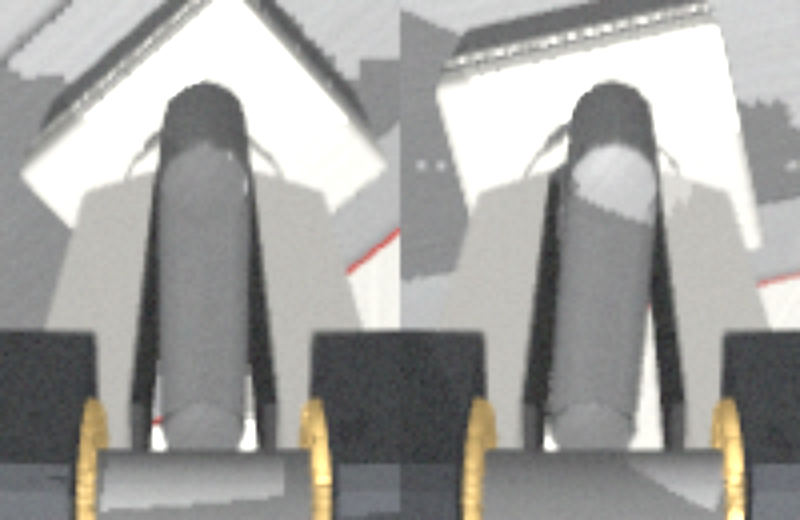

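The wrist view shows the wing loose between the pads. The dark end face starts at row 190.5 and the top begins at row 205. A drop would shift these rows by about 2 to 5 px. I'll continue in small steps.

Emit:
servo_tool([
  [0,0,0,0,0,-0.08,14.5],
  [0,0,0,0,0,-0.16,14.5],
  [0,0,0,0,0,-0.16,14.5],
])

```text
time: 6.12
tool_pos: [0.6291, 0.051, 0.1816]
ee_rot: [-3.141, -0.0, 2.246]
wrist_force: [-0.3, -0.2, 1.1]
width: 0.0145
finger_force: 0.5
```

```bash
cat > chk.py <<'E'
import sys; from h import *
n=sys.argv[1]
t,Rm,o=toolR(); print('yaw',round(o['ee_rot'][2],3),'F',np.round(o['wrist_force'],1),'Tz',round(o['wrist_torque'][2],2),round(o['width'],4),t.round(4),'q6',round(o['joint_positions'][5],3))
snap('wrist',n)
def prof(n):
    g=cv2.imread(f'pics/{n}.png',0).astype(float); p=g[175:225,252:261].mean(1); q=np.diff(p)
    a=q[5:22]; i=5+a.argmin(); b=q[i+8:i+26]; j=i+8+b.argmax()
    sub=lambda k:k+ (q[k-1:k+2]@[-1,0,1])/q[k-1:k+2].sum()
    s=g[262:290,248:261].mean(1)
    return round(175.5+sub(i),2),round(175.5+sub(j),2),(262.5+np.argsort(-np.abs(np.diff(s)))[:3]).tolist()
for m in dict.fromkeys(('grip0','b1',n)): print(m,prof(m))
E
python3 chk.py b2
```

```text
yaw 2.246 F [-0.3 -0.2  1.1] Tz 0.01 0.0145 [0.6291 0.051  0.1816] q6 -0.684
grip0 (np.float64(190.35), np.float64(206.4), [281.5, 282.5, 285.5])
b1 (np.float64(190.36), np.float64(206.28), [281.5, 282.5, 270.5])
b2 (np.float64(190.37), np.float64(206.31), [281.5, 282.5, 286.5])
```

Emit:
servo_tool([
  [0,0,0,0,0,-0.08,14.5],
  [0,0,0,0,0,-0.16,14.5],
  [0,0,0,0,0,-0.16,14.5],
])

```text
time: 6.42
tool_pos: [0.6291, 0.0508, 0.1817]
ee_rot: [-3.141, -0.0, 2.495]
wrist_force: [-1.8, -0.8, 2.5]
width: 0.0146
finger_force: 0.9
```

```bash
python3 chk.py b3
```

```text
yaw 2.495 F [-1.8 -0.8  2.5] Tz -0.05 0.0146 [0.6291 0.0508 0.1817] q6 -0.933
grip0 (np.float64(190.35), np.float64(206.4), [281.5, 282.5, 285.5])
b1 (np.float64(190.36), np.float64(206.28), [281.5, 282.5, 270.5])
b3 (np.float64(190.15), np.float64(205.71), [281.5, 282.5, 286.5])
```

Emit:
servo_tool([
  [0,0,0,0,0,0,16],
  [0,0,0,0,0,-0.08,16],
  [0,0,0,0,0,-0.16,16],
  [0,0,0,0,0,-0.16,16],
])

```text
time: 6.8
tool_pos: [0.629, 0.0508, 0.1814]
ee_rot: [-3.141, -0.001, 2.747]
wrist_force: [-2.7, -1.1, 1.3]
width: 0.0159
finger_force: 1.2
```

```bash
python3 chk.py b4
```

```text
yaw 2.747 F [-2.7 -1.1  1.3] Tz -0.07 0.0159 [0.629  0.0508 0.1814] q6 -1.186
grip0 (np.float64(190.35), np.float64(206.4), [281.5, 282.5, 285.5])
b1 (np.float64(190.36), np.float64(206.28), [281.5, 282.5, 270.5])
b4 (np.float64(190.56), np.float64(206.57), [281.5, 282.5, 279.5])
```

Emit:
servo_tool([
  [0,0,0,0,0,-0.08,16],
  [0,0,0,0,0,-0.16,16],
  [0,0,0,0,0,-0.16,16],
])

```text
time: 7.1
tool_pos: [0.6297, 0.0512, 0.181]
ee_rot: [3.141, 0.001, 2.998]
wrist_force: [-0.2, -0.3, -0.2]
width: 0.0158
finger_force: 0.3
```

```bash
python3 chk.py b5
```

```text
yaw 2.998 F [-0.2 -0.3 -0.2] Tz 0.01 0.0158 [0.6297 0.0512 0.181 ] q6 -1.436
grip0 (np.float64(190.35), np.float64(206.4), [281.5, 282.5, 285.5])
b1 (np.float64(190.36), np.float64(206.28), [281.5, 282.5, 270.5])
b5 (np.float64(188.73), np.float64(204.38), [281.5, 282.5, 284.5])
```

Emit:
servo_tool([
  [0,0,0,0,0,0.05,16],
  [0,0,0,0,0,0.1,16],
  [0,0,0,0,0,0.1,16],
])

```text
time: 7.4
tool_pos: [0.6305, 0.0502, 0.1813]
ee_rot: [-3.141, 0.003, 2.836]
wrist_force: [1.9, -2.8, -1.3]
width: 0.0161
finger_force: 1.5
```

```bash
python3 chk.py b6;  python3 -c "
from h import *
a=np.hstack([cv2.imread(f'pics/{n}.png')[170:300,205:305] for n in ('b4','b6')])
cv2.imwrite('pics/z5.png',cv2.convertScaleAbs(cv2.resize(a,None,fx=4,fy=4),alpha=1.6,beta=20))"
```

```text
yaw 2.836 F [ 1.9 -2.8 -1.3] Tz -0.01 0.0161 [0.6305 0.0502 0.1813] q6 -1.275
grip0 (np.float64(190.35), np.float64(206.4), [281.5, 282.5, 285.5])
b1 (np.float64(190.36), np.float64(206.28), [281.5, 282.5, 270.5])
b6 (np.float64(187.8), np.float64(204.49), [282.5, 281.5, 280.5])
```

View pics/z5.png

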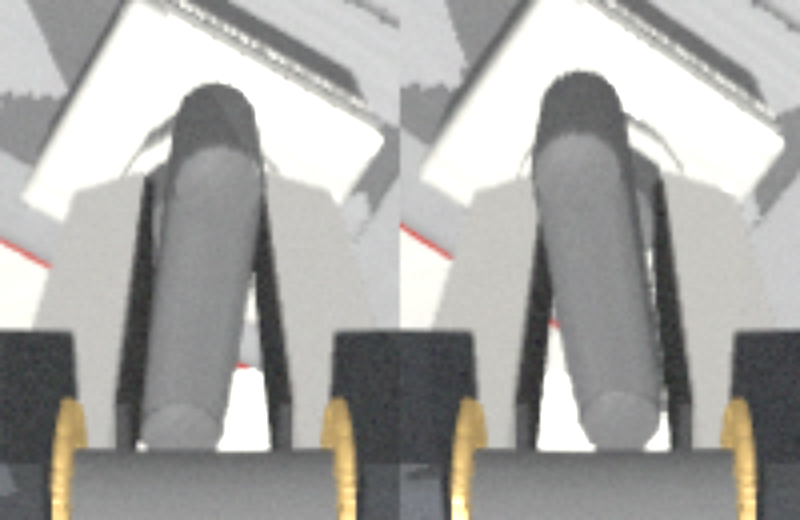

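b4 (left) shows the wing leaning with its far end to the right. In b6 (right) its far end leans left and the wing sits lower in the image: bottom edge at 187.8, was 190.6. I'll line up with the wing, grip, and compare with grip0 in the same geometry.

Emit:
servo_tool([
  [0,0,0,0,0,-0.06,16],
  [0,0,0,0,0,-0.1,16],
  [0,0,0,0,0,-0.1,14],
  [0,0,0,0,0,-0.1,8],
  [0,0,0,0,0,-0.1,8],
])

```text
time: 7.87
tool_pos: [0.6292, 0.05, 0.1812]
ee_rot: [-3.14, -0.0, 2.997]
wrist_force: [-0.7, -5.7, -0.3]
width: 0.0125
finger_force: 30.0
```

```bash
python3 chk.py b7; python3 -c "
from h import *
t,Rm,o=toolR()
for z in (.193,.1942,.188): print(z,[wproj(np.r_[t[:2]+s*.026*Rm[:2,0],z]).round(2) for s in (1,-1)])
a=np.hstack([cv2.imread(f'pics/{n}.png')[170:300,205:305] for n in ('grip0','b7')])
cv2.imwrite('pics/z6.png',cv2.convertScaleAbs(cv2.resize(a,None,fx=4,fy=4),alpha=1.6,beta=20))"
```

```text
yaw 2.997 F [-0.7 -5.7 -0.3] Tz 0.01 0.0125 [0.6292 0.05   0.1812] q6 -1.436
grip0 (np.float64(190.35), np.float64(206.4), [281.5, 282.5, 285.5])
b1 (np.float64(190.36), np.float64(206.28), [281.5, 282.5, 270.5])
b7 (np.float64(189.07), np.float64(204.52), [281.5, 282.5, 284.5])
0.193 [array([254.52, 200.47]), array([254.64, 283.82])]
0.1942 [array([254.5 , 201.14]), array([254.63, 284.91])]
0.188 [array([254.56, 197.77]), array([254.67, 279.4 ])]
```

View pics/z6.png

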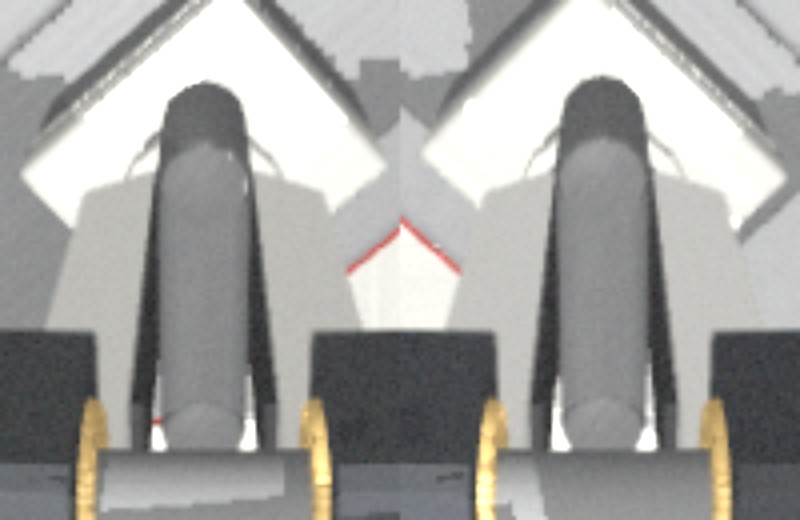

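Image scale and shift disagree here, because a TCP offset of under 1 mm also shifts the image. I'll feel for it instead: gripped, lift by 2 mm. If the screw has dropped under the thread it resists, otherwise only its weight shows.

Emit:
servo_tool([
  [0,0,-0.01,0,0,0,8],
  [0,0,-0.02,0,0,0,8],
  [0,0,-0.02,0,0,0,8],
])

```text
time: 8.17
tool_pos: [0.6292, 0.0501, 0.1826]
ee_rot: [-3.14, -0.001, 2.998]
wrist_force: [-0.1, -5.5, -3.8]
width: 0.0127
finger_force: 30.0
```

```bash
python3 chk.py b8
python3 - <<'E'
from h import *
for n in ('grip0','b7','b8'):
    g=cv2.imread(f'pics/{n}.png',0).astype(float)
    print(n,'mid',g[225:245].mean(0)[238:272].astype(int)); print('near',g[262:284,250:260].mean(1).astype(int))
E
```

```text
yaw 2.998 F [-0.1 -5.5 -3.8] Tz -0.07 0.0127 [0.6292 0.0501 0.1826] q6 -1.436
grip0 (np.float64(190.35), np.float64(206.4), [281.5, 282.5, 285.5])
b1 (np.float64(190.36), np.float64(206.28), [281.5, 282.5, 270.5])
b8 (np.float64(189.07), np.float64(204.52), [281.5, 282.5, 284.5])
grip0 mid [105 104  92  60  29  21  37  61  68  71  72  75  75  75  75  76  76  75
  74  74  75  74  74  74  75  72  68  65  60  37  22  32  63  93]
near [74 73 73 74 74 73 73 73 71 76 79 80 80 78 78 77 75 75 75 74 59 48]
b7 mid [111 110  97  64  31  25  47  68  72  73  75  77  78  78  78  77  78  76
  76  76  75  76  76  76  75  73  69  66  57  33  24  34  68  99]
near [76 76 77 76 76 76 76 76 81 83 83 81 81 79 79 79 77 77 77 77 61 50]
b8 mid [110 110  97  64  29  24  47  68  72  73  74  77  78  78  78  77  78  77
  75  76  76  76  75  76  75  72  69  67  57  34  24  33  68  98]
near [75 76 76 76 77 76 75 76 81 83 82 81 80 79 77 77 77 78 77 77 61 50]
```

Emit:
servo_tool([
  [0,0,-0.01,0,0,0,8],
  [0,0,-0.02,0,0,0,8],
  [0,0,-0.02,0,0,0,8],
])

```text
time: 8.47
tool_pos: [0.6292, 0.05, 0.1846]
ee_rot: [-3.14, -0.001, 2.997]
wrist_force: [-0.2, -5.1, -4.5]
width: 0.013
finger_force: 30.0
```

It moves freely under its own weight (about 4 N), so it has not dropped yet. I'll set it back down, recentre, then turn with a firm grip and watch Fz. Thread support should vanish at the crest, leaving about -4 N.

Emit:
servo_tool([
  [0,0,0.02,0,0,0,8],
  [0,0,0.04,0,0,0,8],
  [0,-0.01,0.04,0,0,0,16],
  [0,-0.01,0.04,0,0,0,16],
  [0,-0.01,0.04,0,0,0,16],
  [0,-0.01,0.04,0,0,0,8],
  [0,-0.01,0.04,0,0,0,8],
  [0,-0.01,0.04,0,0,0,8],
])

```text
time: 9.13
tool_pos: [0.6292, 0.05, 0.1818]
ee_rot: [-3.141, 0.0, 3.0]
wrist_force: [-0.9, -2.4, 0.5]
width: 0.0127
finger_force: 29.9
```

```bash
python3 chk.py b9
```

```text
yaw 3.0 F [-0.9 -2.4  0.5] Tz 0.01 0.0127 [0.6292 0.05   0.1818] q6 -1.44
grip0 (np.float64(190.35), np.float64(206.4), [281.5, 282.5, 285.5])
b1 (np.float64(190.36), np.float64(206.28), [281.5, 282.5, 270.5])
b9 (np.float64(187.14), np.float64(201.75), [282.5, 280.5, 281.5])
```

Emit:
servo_tool([
  [0,0,0,0,0,-0.08,8],
  [0,0,0,0,0,-0.16,8],
  [0,0,0,0,0,-0.16,8],
])

```text
time: 9.43
tool_pos: [0.6292, 0.0499, 0.182]
ee_rot: [-3.141, 0.0, -3.029]
wrist_force: [-1.3, -1.4, 2.0]
width: 0.0127
finger_force: 29.9
```

b9 shows the wing about 5 mm lower than b7 with the TCP unchanged, so it fell on that release, near yaw 3.0, and had been carried by the grip before. I'll confirm at the current pose before turning forward.

```bash
python3 chk.py b10;  python3 -c "
from h import *
a=np.hstack([cv2.imread(f'pics/{n}.png')[170:300,205:305] for n in ('b7','b10')])
cv2.imwrite('pics/z7.png',cv2.convertScaleAbs(cv2.resize(a,None,fx=4,fy=4),alpha=1.6,beta=20))"
```

```text
yaw -3.029 F [-1.3 -1.4  2. ] Tz -0.02 0.0127 [0.6292 0.0499 0.182 ] q6 -1.693
grip0 (np.float64(190.35), np.float64(206.4), [281.5, 282.5, 285.5])
b1 (np.float64(190.36), np.float64(206.28), [281.5, 282.5, 270.5])
b10 (np.float64(187.15), np.float64(201.73), [282.5, 281.5, 280.5])
```

View pics/z7.png

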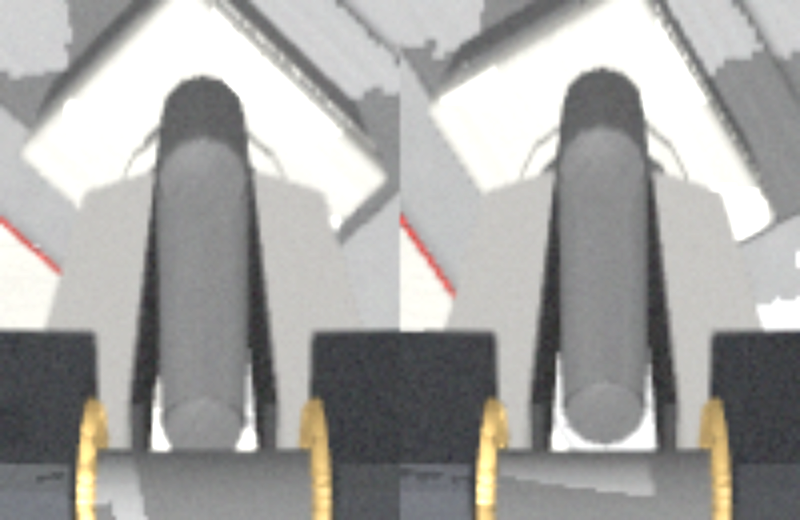

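Confirmed: in b10 the near end of the top moved up from row 270 to 266 and the far top from 204.5 to 201.7. The screw is down. Next I'll regrip 5 mm lower and turn forward, following the pitch. Target total from here is about 6.55 rad, which takes out the small overshoot.

Emit:
servo_tool([
  [0,0,0,0,0,0,15],
  [0,0,0.02,0,0,0,15],
  [0,0,0.05,0,0,0,15],
  [0,0,0.05,0,0,0,15],
  [0,0,0.05,0,0,0,8],
  [0,0,0.05,0,0,0,8],
  [0,0,0.05,0,0,0,8],
])

```text
time: 10.07
tool_pos: [0.6289, 0.0499, 0.1755]
ee_rot: [-3.142, -0.002, -3.032]
wrist_force: [0.1, -1.5, -3.4]
width: 0.013
finger_force: 30.0
```

Emit:
servo_tool([
  [0,0,0.001,0,0,0.078,8],
  [0,0,0.002,0,0,0.156,8],
  [0,0,0.0035,0,0,0.234,8],
  [0,0,0.0045,0,0,0.312,8],
  [0,0,0.006,0,0,0.39,8],
  [0,0,0.007,0,0,0.468,8],
  [0,0,0.007,0,0,0.468,8],
])

```text
time: 10.65
tool_pos: [0.6291, 0.0502, 0.1748]
ee_rot: [-3.141, -0.001, 2.515]
wrist_force: [0.6, -1.0, -4.0]
width: 0.0126
finger_force: 30.0
```

Emit:
servo_tool([
  [0,0,0.004,0,0,0.078,8],
  [0,0,0.006,0,0,0.156,8],
  [0,0,0.008,0,0,0.234,8],
  [0,0,0.009,0,0,0.312,8],
  [0,0,0.01,0,0,0.39,8],
  [0,0,0.011,0,0,0.468,8],
  [0,0,0.012,0,0,0.546,8],
  [0,0,0.013,0,0,0.624,8],
  [0,0,0.014,0,0,0.702,8],
  [0,0,0.015,0,0,0.78,8],
  [0,0,0.016,0,0,0.858,8],
  [0,0,0.016,0,0,0.858,8],
])

```text
time: 11.65
tool_pos: [0.6297, 0.0504, 0.1735]
ee_rot: [3.141, -0.001, 1.17]
wrist_force: [3.2, 0.2, -5.0]
width: 0.0123
finger_force: 30.0
```

```bash
python3 chk.py f1
```

```text
yaw 1.17 F [ 3.2  0.2 -5. ] Tz 0.0 0.0123 [0.6297 0.0504 0.1735] q6 0.391
grip0 (np.float64(190.35), np.float64(206.4), [281.5, 282.5, 285.5])
b1 (np.float64(190.36), np.float64(206.28), [281.5, 282.5, 270.5])
f1 (np.float64(190.2), np.float64(206.23), [281.5, 282.5, 271.5])
```

Emit:
servo_tool([
  [0,0,0.005,0,0,0.078,8],
  [0,0,0.007,0,0,0.156,8],
  [0,0,0.008,0,0,0.234,8],
  [0,0,0.009,0,0,0.312,8],
  [0,0,0.01,0,0,0.39,8],
  [0,0,0.011,0,0,0.468,8],
  [0,0,0.012,0,0,0.546,8],
  [0,0,0.013,0,0,0.624,8],
  [0,0,0.014,0,0,0.702,8],
  [0,0,0.015,0,0,0.78,8],
  [0,0,0.016,0,0,0.84,8],
  [0,0,0.016,0,0,0.84,8],
])

```text
time: 12.7
tool_pos: [0.63, 0.0498, 0.1723]
ee_rot: [3.142, -0.002, -0.148]
wrist_force: [4.3, -0.9, -5.1]
width: 0.0124
finger_force: 30.0
```

Emit:
servo_tool([
  [0,0,0,0,0,0,18],
  [0,0,0,0,0,0,50],
  [0,0,0,0,0,0,90],
  [0,0,0,0,0,0,90],
  [0,0,0,0,0,0,90],
  [0,0,0,0,0,0,90],
  [0,0,0,0,0,0,90],
  [0,0,0,0,0,0,90],
  [0,0,0,0,0,0,90],
  [0,0,0,0,0,0,90],
  [0,0,0,0,0,0,90],
  [0,0,0,0,0,0,90],
])

```text
time: 13.7
tool_pos: [0.6292, 0.0501, 0.1725]
ee_rot: [-3.142, 0.0, -0.151]
wrist_force: [0.3, 0.6, -0.2]
width: 0.088
finger_force: 0.0
```

```bash
python3 chk.py f2
```

```text
yaw -0.151 F [ 0.3  0.6 -0.2] Tz 0.02 0.088 [0.6292 0.0501 0.1725] q6 1.711
grip0 (np.float64(190.35), np.float64(206.4), [281.5, 282.5, 285.5])
b1 (np.float64(190.36), np.float64(206.28), [281.5, 282.5, 270.5])
f2 (np.float64(188.54), np.float64(204.35), [281.5, 282.5, 284.5])
```

Emit:
servo_tool([
  [0,0,0,0,0,-0.078,90],
  [0,0,0,0,0,-0.156,90],
  [0,0,0,0,0,-0.234,90],
  [0,0,0,0,0,-0.312,90],
  [0,0,0,0,0,-0.39,90],
  [0,0,0,0,0,-0.468,90],
  [0,0,0,0,0,-0.546,90],
  [0,0,0,0,0,-0.624,90],
  [0,0,0,0,0,-0.702,90],
  [0,0,0,0,0,-0.78,90],
  [0,0,0,0,0,-0.858,90],
  [0,0,0,0,0,-0.936,90],
])

```text
time: 14.75
tool_pos: [0.6293, 0.0501, 0.1726]
ee_rot: [3.142, -0.0, 1.326]
wrist_force: [-0.2, -0.3, 0.4]
width: 0.0901
finger_force: 0.0
```

Emit:
servo_tool([
  [0,0,0,0,0,-0.078,90],
  [0,0,0,0,0,-0.156,90],
  [0,0,0,0,0,-0.234,90],
  [0,0,0,0,0,-0.312,90],
  [0,0,0,0,0,-0.39,90],
  [0,0,0,0,0,-0.468,90],
  [0,0,0,0,0,-0.546,90],
  [0,0,0,0,0,-0.624,90],
  [0,0,0,0,0,-0.702,90],
  [0,0,0,0,0,-0.78,90],
  [0,0,0,0,0,-0.858,90],
  [0,0,0,0,0,-0.936,90],
])

```text
time: 15.75
tool_pos: [0.6293, 0.0501, 0.1726]
ee_rot: [3.141, 0.0, 2.796]
wrist_force: [0.2, 0.2, -0.4]
width: 0.09
finger_force: 0.0
```

Emit:
servo_tool([
  [0,0,0,0,0,-0.078,60],
  [0,0,0,0,0,-0.128,30],
  [0,0,0,0,0,-0.128,18],
  [0,0,0,0,0,-0.128,18],
  [0,0,0,0,0,-0.128,18],
  [0,0,0,0,0,-0.128,18],
  [0,0,0,0,0,-0.128,18],
  [0,0,0,0,0,-0.128,18],
  [0,0,0,0,0,-0.128,18],
  [0,0,0,0,0,-0.128,18],
  [0,0,0,0,0,-0.128,18],
  [0,0,0,0,0,-0.128,18],
])

```text
time: 16.75
tool_pos: [0.6292, 0.0501, 0.1726]
ee_rot: [3.142, 0.0, 2.991]
wrist_force: [0.3, 0.5, -0.2]
width: 0.0183
finger_force: 0.0
```

```bash
python3 chk.py f3;  python3 -c "
from h import *
a=np.hstack([cv2.imread(f'pics/{n}.png')[170:300,205:305] for n in ('f2','f3')])
cv2.imwrite('pics/z8.png',cv2.convertScaleAbs(cv2.resize(a,None,fx=4,fy=4),alpha=1.6,beta=20))"
```

```text
yaw 2.991 F [ 0.3  0.5 -0.2] Tz 0.04 0.0183 [0.6292 0.0501 0.1726] q6 -1.431
grip0 (np.float64(190.35), np.float64(206.4), [281.5, 282.5, 285.5])
b1 (np.float64(190.36), np.float64(206.28), [281.5, 282.5, 270.5])
f3 (np.float64(189.43), np.float64(205.29), [281.5, 282.5, 287.5])
```

View pics/z8.png

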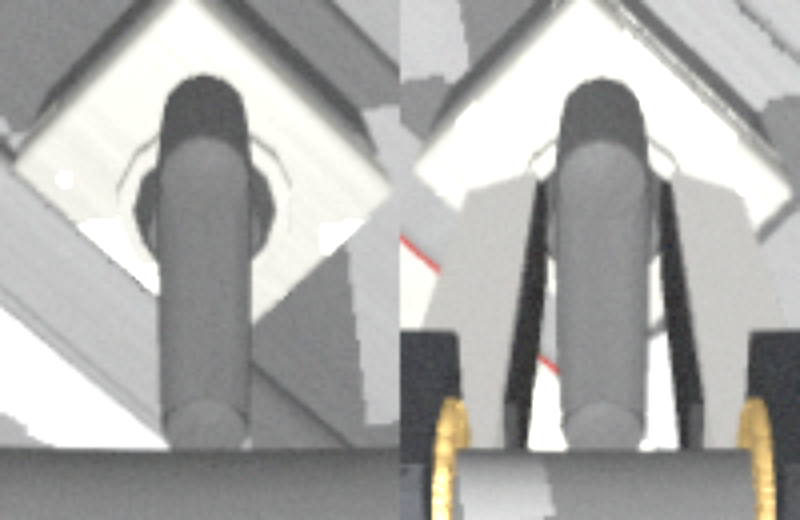

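f3 shows the wing unmoved and aligned between the pads after the half-turn regrasp. Next is the second forward stroke of π.

Emit:
servo_tool([
  [0,0,0.01,0,0,0,8],
  [0,0,0.01,0,0,0,8],
  [0,0,0.01,0,0,0,8],
  [0,0,0.01,0,0,0,8],
])

```text
time: 17.13
tool_pos: [0.6293, 0.0499, 0.1716]
ee_rot: [-3.141, 0.0, 2.991]
wrist_force: [-0.9, -1.5, -0.2]
width: 0.0128
finger_force: 30.0
```

Emit:
servo_tool([
  [0,0,0.003,0,0,0.078,8],
  [0,0,0.005,0,0,0.156,8],
  [0,0,0.006,0,0,0.234,8],
  [0,0,0.007,0,0,0.312,8],
  [0,0,0.008,0,0,0.39,8],
  [0,0,0.009,0,0,0.468,8],
  [0,0,0.01,0,0,0.546,8],
  [0,0,0.011,0,0,0.624,8],
  [0,0,0.012,0,0,0.702,8],
  [0,0,0.013,0,0,0.78,8],
  [0,0,0.014,0,0,0.858,8],
  [0,0,0.015,0,0,0.936,8],
])

```text
time: 18.13
tool_pos: [0.6295, 0.0501, 0.1702]
ee_rot: [3.141, -0.0, 1.515]
wrist_force: [0.9, 0.1, 0.1]
width: 0.0128
finger_force: 30.0
```

Emit:
servo_tool([
  [0,0,0.003,0,0,0.078,8],
  [0,0,0.005,0,0,0.156,8],
  [0,0,0.006,0,0,0.234,8],
  [0,0,0.007,0,0,0.312,8],
  [0,0,0.008,0,0,0.39,8],
  [0,0,0.009,0,0,0.468,8],
  [0,0,0.01,0,0,0.546,8],
  [0,0,0.011,0,0,0.624,8],
  [0,0,0.012,0,0,0.702,8],
  [0,0,0.013,0,0,0.78,8],
  [0,0,0.014,0,0,0.858,8],
  [0,0,0.015,0,0,0.936,8],
])

```text
time: 19.13
tool_pos: [0.6296, 0.0499, 0.1688]
ee_rot: [3.141, -0.001, 0.044]
wrist_force: [0.8, -1.1, 0.3]
width: 0.0127
finger_force: 30.0
```

Emit:
servo_tool([
  [0,0,0.001,0,0,0.078,8],
  [0,0,0.002,0,0,0.128,8],
  [0,0,0.002,0,0,0.128,8],
  [0,0,0.002,0,0,0.128,8],
])

```text
time: 19.47
tool_pos: [0.6296, 0.0499, 0.1686]
ee_rot: [3.142, -0.001, -0.149]
wrist_force: [0.8, -0.5, 0.8]
width: 0.0127
finger_force: 30.0
```

```bash
python3 chk.py f4
```

```text
yaw -0.149 F [ 0.8 -0.5  0.8] Tz -0.03 0.0127 [0.6296 0.0499 0.1686] q6 1.709
grip0 (np.float64(190.35), np.float64(206.4), [281.5, 282.5, 285.5])
b1 (np.float64(190.36), np.float64(206.28), [281.5, 282.5, 270.5])
f4 (np.float64(189.62), np.float64(205.54), [281.5, 282.5, 271.5])
```

```bash
python3 -c "
from bench import robot
print(robot.close_job())"
```

```text
the job is handed in; nothing more can be done
None
```

I turned the loose screw back until it dropped, then forward one full turn, and handed the job in with the fingers still gripping its wing. I noticed the drop late and went about 0.25 rad too far back; I took that out again on the way forward. I left the tight screw and the bench items alone, and the result wasn't shown to me.

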